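Push the gas bottles home in the marking cradle

ROBOT

A 7-joint arm with a two-finger parallel gripper is mounted at the origin on the work surface. World frame = base frame: x ahead of the robot, y to its left, z up, the work surface at z = 0. Lengths are in m, angles in rad, forces in N, time in s.
With the tool pointing down it reaches from about 0.4 to 0.875 m from the base axis. Payload 4.4 kg.
Tool frame: the origin (TCP) lies midway between the tips of the shut fingers; the grasp point (between the pads) lies 19 mm behind it; z points along the fingers, y is the line along which they close (so a half turn about z gives the same grasp; the last joint's range is limited). The gripper opens to 85 mm and grips with 20 to 120 N. Pads are 22 mm wide; open, the fingers measure 114 mm over their backs; the gripper's body (76 mm by 85 mm) begins 54 mm behind the grasp point. The pads swing forward as they close: fully open they stand 13 mm farther back than shut.
Start: joints at [-0.066, 0.628, 0.038, 1.517, -0.027, 0.996, -0.02], TCP at [0.65, 0, 0.199] pointing down, gripper open.
Joint ranges: [-3.06, 3.06], [-0.37, 2.12], [-1.25, 1.32], [0.18, 2.47], [-1.1, 4.24], [0.23, 1.98], [-2.94, 2.94]. Speed limits (rad/s): [2.57, 2.57, 3.14, 3.14, 3.14, 3.14, 3.14].

INTERFACE

Orientations are given as a rotation vector (axis times angle).
In Python, from station import r, monitor, vision gives the robot as it stands. The module is installed in compiled form; this text tells all that it offers. Calls block until the motion is done:
- r.move_to(position, orientation): joint-space move of the TCP to a pose.
- r.servo_line(position, orientation=None, velocity=0.15): straight line of the TCP; orientation=None keeps the orientation; velocity is the mean speed in m/s.
- r.move_j(angles): joint-space move.
- r.set_gripper(opening, f_grip=None): finger opening in m; f_grip is the grip in N (None keeps the last); returns when the fingers have stopped.
- r.wait(seconds).
- r.ik(position, orientation): joint angles nearest the present ones, or None.
- monitor.read_state(): the state.
- vision.grab_frame(name): name is "scene" or "side" or "wrist"; returns (picture, depth): 384x512x3 uint8, blue, green, red; 384x512 float32, m along the optical axis (not along the pixel's ray), 0 where there is no reading.
- vision.camera_model(name): a dict with "fx", "fy", "cx", "cy" (pixels), "eye" and "rotation" of the camera in the world; the wrist camera has in their place "T_tool_cam" (4x4, takes a point from camera to tool coordinates, whose origin is the TCP and whose axes are the flange's). Camera axes: x right, y up, looking along -z (the intrinsics and any distortion apply to the point x, -y, -z); pixel columns grow to the right and rows downward; lengths in m; the calibration is good to about 2 mm. A picture is of the moment at which its call begins: read the wrist's pose just before it. camera_model takes no time and is no camera call.
A pose or a line that the arm cannot do raises r.MotionError and nothing moves.
- r.finish_job(): hands the job in; it is judged then, once.
The state is a dict: "clock": time; "joints": joint angles; "joint_velocities": joint speeds; "effort": joint torques, N m; "eef_pos": TCP position; "tool_rot": TCP orientation; "contact_force": force on the tool from outside, world axes, zero at the start; "wrist_torque": the same for the moment, N m; "grip_width": finger opening in m; "grip_force": force on a finger pad.
Only numpy, scipy, OpenCV 4.12 (cv2) and the standard library are available. Lean on these libraries where they do the work, as an engineer would, in place of code of your own. Each camera call takes 0.05 s, during which the arm holds its last target. There are 200 camera calls.

TASK

Some of the three gas bottles lying in the marking cradle have not been pushed home. With the fingertips, push each of these gently from its mouth end along its groove until its foot rests against the orange stop, so that all three are home for the laser; do not grip a bottle or lift it out of its groove. Leave the standing bottle, the yellow cap and the plug gauge where they are.

Things in the scene. Friction and masses are not known exactly. Their poses are not given: they have to be found in the camera images.
- cradle: Fixed cradle: aluminium plate 12 mm thick (x -155 to 125, y +-145 mm), three V-grooves of black strips (x -103 to 107 mm, up to 34 mm high), 66 mm high stop bar at the -x end. Origin on the bench under the middle groove, 100 mm from the stop tips; x along the grooves away from the stops, z up. Bottle axes are 46 mm above the bench, mouths towards +x; a bottle that is home has its mouth at x = 110 mm.
- stop_left (a point): Middle of the face of the orange stop tip (18 mm diameter) of the left groove (cradle y = 82 mm), 46 mm above the bench: a bottle that is home rests its foot centre here.
- stop_middle (a point): Middle of the face of the orange stop tip (18 mm diameter) of the middle groove (cradle y = 0 mm), 46 mm above the bench: a bottle that is home rests its foot centre here.
- stop_right (a point): Middle of the face of the orange stop tip (18 mm diameter) of the right groove (cradle y = -82 mm), 46 mm above the bench: a bottle that is home rests its foot centre here.
- bottle_a: Lying small gas bottle, pale grey, bright machined collar: body 60 mm diameter, length 210 mm, shoulder narrowing from 148 to 180 mm, neck 25 mm, mouth collar 34 mm diameter, 22 mm long, with a 21 mm bore. About 0.55 kg; 3 to 8 N slide it. Origin at the centre of its flat foot, on its axis; x axis from foot to mouth. Its groove and distance from the stop vary.
- mouth_a (a point): Centre of the flat front face of the mouth collar of bottle_a, 210 mm from its foot.
- bottle_b: Another lying bottle, same as bottle_a in every way; origin at its foot centre, x axis from foot to mouth.
- mouth_b (a point): Centre of the flat front face of the mouth collar of bottle_b, 210 mm from its foot.
- bottle_c: Another lying bottle, same as bottle_a in every way; origin at its foot centre, x axis from foot to mouth.
- mouth_c (a point): Centre of the flat front face of the mouth collar of bottle_c, 210 mm from its foot.
- spare_bottle: Bystander: a bottle of the same kind standing upright on the bench, 60 mm diameter, 210 mm tall; origin at the centre of its foot.
- thread_cap: Bystander: yellow plastic thread cap standing on the bench, 39 mm diameter, 30 mm tall; origin under its centre.
- plug_gauge: Bystander: thread plug gauge lying on the bench, dark steel handle with brass ends, 22 mm thick, 107 mm long along its x axis; origin under the handle's middle.
There are look-alikes about, which are no part of the job. What is shaped like the bottle_c but purple or red is not meant.

How it is judged:
By the outcome, as a careful person would: the job done as asked, in the order asked, and still so for the second after the job is handed in, with the robot touching nothing.
It also fails if it takes over 56 s, if anything falls off the work surface, if the arm or the gripper's body presses on something with over 40 N, if the wrist force passes 120 N, or if a joint passes its speed limit or range.

## Working session

There is one attempt and no reset: what is moved stays moved. The work goes in short steps, each a Python script; the robot and the scene stay as the last script left them, time stands still between calls to the robot, and variables do not carry over. Pictures are saved under pics/ and viewed, at most 10 in all, crops included, and the job is handed in when it is done.

```bash
mkdir -p pics; python3 - <<'E'
from station import r, monitor, vision
import cv2,numpy as np
for n in ("scene","side"):
    p,d=vision.grab_frame(n); cv2.imwrite(f"pics/{n}0.png",p); np.savez(f"{n}0.npz",p=p,d=d)
    print(n,vision.camera_model(n),(d>0).mean())
s=monitor.read_state(); print(s["clock"],s["eef_pos"],s["tool_rot"],s["contact_force"])
E
```

```text
scene {'fx': 366.8970270239979, 'fy': 366.8970270239979, 'cx': 247.54326359506646, 'cy': 189.927754958797, 'eye': array([ 1.15858845, -0.11838046,  0.73161358]), 'rotation': array([0.65762805, 0.53500555, 1.26950929])} 0.9959513346354166
side {'fx': 401.8244306958507, 'fy': 401.8244306958507, 'cx': 256.91639371716127, 'cy': 184.91560629329803, 'eye': array([0.07600641, 0.53003258, 0.6288781 ]), 'rotation': array([ 0.37757294, -1.02837351, -2.26704509])} 0.99591064453125
0.1 [6.49375645e-01 5.96225766e-05 1.98380879e-01] [-2.22052583e+00 -2.22060087e+00  1.89416219e-03] [-0.49502876 -0.01040353  0.65627041]
```

View pics/scene0.png

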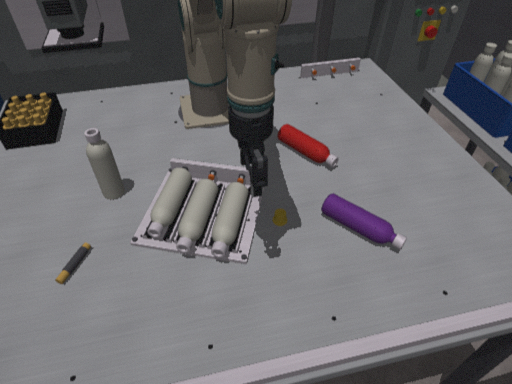

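View pics/side0.png

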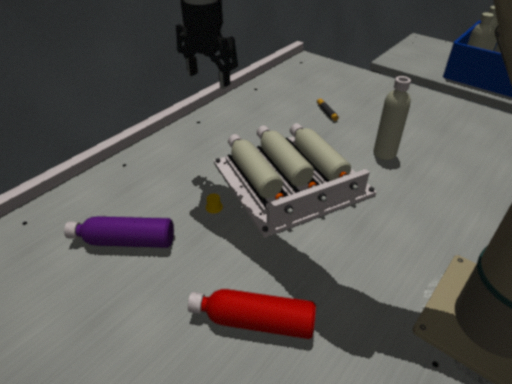

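The scene view shows three pale bottles in the cradle, mouths towards the camera at about (157,232), (184,244) and (221,249). The standing bottle is at (105,165), the cap at (280,216) and the gauge at (75,262); the red and purple bottles are decoys. The side view shows the orange tips at (279,196), (312,184) and (344,174). Next I'll measure the cradle and the mouths from depth.

```bash
cat > h.py <<'E'
import numpy as np,cv2
from station import r, monitor, vision
from scipy.spatial.transform import Rotation as R
def cloud(n,d):
    m=vision.camera_model(n); v,u=np.indices(d.shape)
    P=np.stack([(u-m["cx"])/m["fx"]*d,-(v-m["cy"])/m["fy"]*d,-d],-1)
    P=P@R.from_rotvec(m["rotation"]).as_matrix().T+m["eye"]; P[d<=0]=np.nan
    return P
E
python3 - <<'E'
from h import *
for n in ("scene","side"):
    f=np.load(f"{n}0.npz"); P=cloud(n,f["d"]); p=f["p"].astype(int)
    # bench height
    print(n,"bench z",np.nanpercentile(P[...,2][(P[...,0]>.3)&(P[...,0]<.9)&(abs(P[...,1])<.5)],[5,25,50]))
    m=((P[...,2]>.007)&(P[...,2]<.085)&(P[...,0]>.35)&(P[...,0]<1.0)&(abs(P[...,1])<.5)).astype(np.uint8)
    k,l,s,c=cv2.connectedComponentsWithStats(m)
    for i in range(1,k):
        if s[i,4]<60: continue
        q=P[l==i]; print(s[i],q.min(0).round(3),q.max(0).round(3),cv2.minAreaRect((q[:,:2]*1000).astype(np.float32)))
p=np.load("side0.npz")["p"]; c=cv2.resize(p[110:240,200:390],None,fx=4,fy=4,interpolation=cv2.INTER_CUBIC); cv2.imwrite("pics/sc.png",c)
E
```

```text
scene bench z [-0.00101052  0.00047224  0.00158155]
[305 142  34  25 494] [0.35  0.236 0.009] [0.422 0.32  0.063] ((379.26129150390625, 280.8974609375), (90.96063995361328, 55.83229446411133), 28.108890533447266)
[ 130  160  133  103 9317] [ 0.35  -0.283  0.007] [0.68  0.072 0.08 ] ((506.4687805175781, -100.13838195800781), (290.5938415527344, 285.08697509765625), 65.99077606201172)
[ 95 169  30  30 510] [ 0.357 -0.358  0.007] [ 0.396 -0.299  0.085] ((379.9806213378906, -325.5426940917969), (31.72857666015625, 59.42556381225586), 13.894354820251465)
[ 321  193   86   56 1922] [0.553 0.203 0.011] [0.737 0.358 0.064] ((647.970703125, 280.9979248046875), (210.0721435546875, 53.06746292114258), 36.080684661865234)
[274 208  12  16 156] [0.553 0.08  0.007] [0.584 0.108 0.034] ((568.6844482421875, 94.05640411376953), (30.805023193359375, 28.77788734436035), 0.3782089054584503)
[ 55 242  36  42 442] [ 0.542 -0.447  0.007] [ 0.641 -0.376  0.027] ((592.1006469726562, -410.7691955566406), (21.381317138671875, 107.83031463623047), 59.60713195800781)
[ 169  301  343   83 6274] [ 0.91  -0.211  0.
[... 648 characters left out ...]
9.4171142578125), 66.57703399658203)
[373 126  18  32 346] [ 0.35  -0.322  0.007] [ 0.391 -0.295  0.085] ((372.462890625, -306.47857666015625), (15.076555252075195, 46.75155258178711), 67.27713012695312)
[206 193  15  18 221] [0.546 0.082 0.007] [0.581 0.113 0.034] ((564.9220581054688, 97.4290542602539), (31.52613639831543, 32.288272857666016), 43.353179931640625)
[  64  216  110   32 2918] [0.542 0.204 0.007] [0.732 0.363 0.063] ((638.3544311523438, 291.4846496582031), (211.22515869140625, 56.074005126953125), 38.896812438964844)
[187 289  54  35 936] [0.35  0.246 0.019] [0.416 0.321 0.062] ((375.7080993652344, 289.07049560546875), (82.37162017822266, 53.50564956665039), 28.638898849487305)
```

View pics/sc.png

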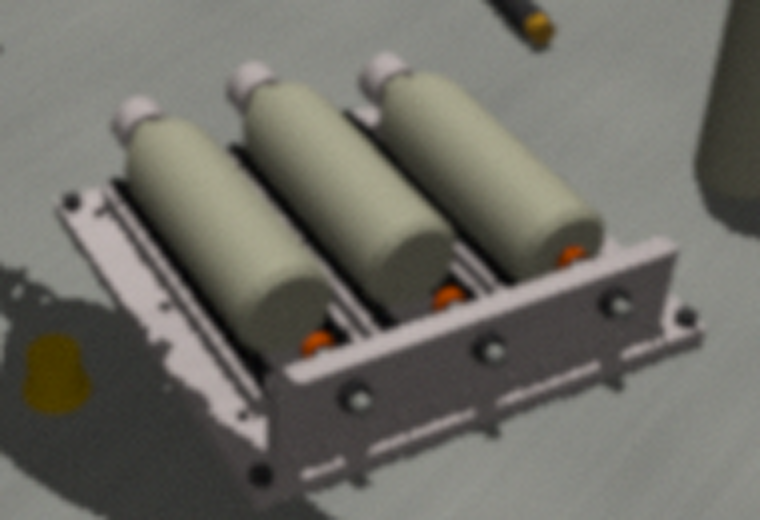

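```bash
python3 - <<'E'
from h import *
for n in ("scene","side"):
    f=np.load(f"{n}0.npz"); P=cloud(n,f["d"]); p=f["p"]
    a=np.radians(-23.7); ax=np.array([np.cos(a),np.sin(a)]); ay=np.array([-ax[1],ax[0]])
    # initial frame centre of plate -> origin is +15mm in x from plate centre
    O=np.array([.503,-.098])+.015*ax
    hsv=cv2.cvtColor(p,cv2.COLOR_BGR2HSV)
    C=np.stack([(P[...,:2]-O)@ax,(P[...,:2]-O)@ay,P[...,2]],-1)
    ok=(abs(C[...,0])<.19)&(abs(C[...,1])<.17)
    # body axis: ridge via points high
    for g in (.082,0,-.082):
        b=ok&(abs(C[...,1]-g)<.036)&(C[...,2]>.06)&(C[...,2]<.08)&(C[...,0]>-.1)&(C[...,0]<.07)
        q=C[b]; q=q[np.argsort(q[:,0])]
        # crown ridge fit: y weighted by highest
        hi=q[q[:,2]>np.percentile(q[:,2],70)]; k=np.polyfit(hi[:,0],hi[:,1],1)
        m=ok&(abs(C[...,1]-g)<.02)&(C[...,2]>.03)&(C[...,2]<.066)&(C[...,0]>.09)
        w=C[m]; 
        print(n,g,"ztop",np.percentile(q[:,2],95).round(4),"yaw corr deg",np.degrees(k[0]).round(2),"y0",k[1].round(4),"mouth x pct",np.percentile(w[:,0],[50,80,90,95,98,99.5]).round(4) if len(w) else None,len(w), "ymid",np.median(w[:,1]).round(4))
    low=ok&(C[...,2]>.008)&(C[...,2]<.016); q=C[low]
    print("plate x",np.percentile(q[:,0],[.2,1,99,99.8]),"y",np.percentile(q[:,1],[.2,1,99,99.8]), "rect",cv2.minAreaRect((q[:,:2]*1000).astype(np.float32)))
    bar=ok&(C[...,2]>.055)&(C[...,2]<.067)&(C[...,0]<-.105); q=C[bar]
    if len(q): print("bar x",np.percentile(q[:,0],[1,50,99]).round(4),"ztop",np.percentile(q[:,2],98),"slope",np.degrees(np.polyfit(q[:,1],q[:,0],1)[0]),"y",np.percentile(q[:,1],[1,99]).round(4))
    o=(hsv[...,0]<14)&(hsv[...,1]>150)&(hsv[...,2]>90)&ok
    k,l,s,c=cv2.connectedComponentsWithStats(o.astype(np.uint8))
    for i in range(1,k):
        if s[i,4]>3: print("orange",c[i].round(1),s[i,4],np.median(C[l==i],0).round(4),C[l==i][:,0].max().round(4))
    # foot: profile of max z-> body min x near axis height
    for g in (.082,0,-.082):
        b=ok&(abs(C[...,1]-g)<.02)&(C[...,2]>.050)&(C[...,0]<.05)&(C[...,0]>-.104)&(hsv[...,1]<120)
        print("foot x",np.percentile(C[b][:,0],[.5,2,5]).round(4))
E
```

```text
scene 0.082 ztop 0.0775 yaw corr deg -0.5 y0 0.082 mouth x pct [0.1151 0.1259 0.1277 0.128  0.1288 0.1294] 320 ymid 0.0828
scene 0 ztop 0.0774 yaw corr deg -0.22 y0 0.0005 mouth x pct [0.1169 0.128  0.1295 0.1301 0.1307 0.1311] 325 ymid 0.0026
scene -0.082 ztop 0.0771 yaw corr deg -0.13 y0 -0.0816 mouth x pct [0.0978 0.0997 0.1003 0.1005 0.101  0.1012] 127 ymid -0.0817
plate x [-0.1480145  -0.13841731  0.11525311  0.11578535] y [-0.14560715 -0.14442385  0.14419714  0.14487535] rect ((-17.978431701660156, -0.387542724609375), (290.6307373046875, 269.107666015625), 89.56826782226562)
bar x [-0.1513 -0.1381 -0.1113] ztop 0.06692205854059455 slope 0.6549909651750419 y [-0.1217  0.0974]
orange [211.  176.6] 20 [-0.1112  0.0019  0.0499] -0.1083
orange [240.1 180.1] 17 [-0.1104  0.0835  0.0507] -0.1081
foot x [-0.0762 -0.0751 -0.0704]
foot x [-0.0754 -0.0723 -0.0682]
foot x [-0.1031 -0.0997 -0.0949]
side 0.082 ztop 0.0772 yaw corr deg 0.24 y0 0.0825 mouth x pct [0.1108 0.1196 0.1221 0.1248 0.1259 0.1262] 97 ymid 0.0881
side 0 ztop 0.0771 yaw corr deg -0.21 y0 0.0004 mouth x pct [0.113  0.1218 0.1253 0.1268 0.1284 0.1294] 105 ymid 0.0071
side -0.082 ztop 0.0773 yaw corr deg -0.47 y0 -0.0814 mouth x pct [0.0942 0.0962 0.0971 0.098  0.0991 0.0999] 33 ymid -0.0733
plate x [-0.16961907 -0.16869186  0.10568289  0.11130816] y [-0.14361618 -0.13921115  0.14530855  0.14576319] rect ((-27.531532287597656, 0.2301788330078125), (291.12738037109375, 285.2076110839844), 89.68762969970703)
bar x [-0.1571 -0.1509 -0.1076] ztop 0.06692031724684104 slope -3.1709298292365906 y [-0.12    0.1252]
orange [342.3 173.1] 21 [-0.1192 -0.0787  0.0539] -0.1152
orange [311.1 183.7] 24 [-0.1182  0.0022  0.0541] -0.0914
orange [278.2 195. ] 27 [-0.1184  0.0843  0.0533] -0.0802
foot x [-0.0852 -0.0844 -0.0838]
foot x [-0.0833 -0.0826 -0.082 ]
foot x [-0.1035 -0.1021 -0.0973]
```

Left and middle mouths are at about x = 138 and 140 mm, so each is about 29 mm short. The right one is at about 110 mm, so it is home. I'll push the left bottle first with shut fingers, in small steps with a force check.

```bash
cat >> h.py <<'E'
a=np.radians(-23.95); ax=np.array([np.cos(a),np.sin(a),0]); ay=np.array([-ax[1],ax[0],0])
O=np.array([.508,-.1002,0])
W=lambda x,y,z: O+x*ax+y*ay+np.array([0,0,z])
def ori():
    q0=np.array(monitor.read_state()["joints"]); best=None
    for s in (1,-1):
        v=R.from_matrix(np.stack([s*ax,-s*ay,[0,0,-1]],1)).as_rotvec()
        q=r.ik(W(.19,0,.15),v)
        if q is not None and (best is None or abs(np.array(q)-q0).max()<best[0]): best=(abs(np.array(q)-q0).max(),v)
    return best[1]
def fx(): s=monitor.read_state(); return float(np.dot(s["contact_force"],ax)),float(np.dot(s["eef_pos"]-O,ax)),s
def push(y,x0,xmin,limit=13):
    v=ori(); r.move_to(W(x0,y,.13),v); r.servo_line(W(x0,y,.038),v,.1); r.wait(.2)
    f0,x,s=fx(); print("start",x,s["eef_pos"],f0); log=[]; xc=x0; stop="xmin"
    while xc>xmin:
        xc-=.0015; r.servo_line(W(xc,y,.038),v,.02); f,x,s=fx(); log.append((round(x*1e3,1),round(f-f0,1)))
        if f-f0>limit: stop="force"; break
    print(stop,log); r.servo_line(W(x+.035,y,.038),v,.08); r.servo_line(W(x+.035,y,.13),v,.15); print(monitor.read_state()["clock"])
E
python3 - <<'E'
from h import *
r.set_gripper(0.0); push(.082,.172,.112)
E
```

```text
start 0.1724726772959934 [ 0.69894735 -0.09518911  0.03876866] -0.7611856478870886
xmin [(170.4, 0.4), (168.8, -0.1), (167.4, 0.6), (165.9, 0.3), (164.4, 1.3), (162.9, 0.7), (161.4, 0.9), (159.9, 1.1), (158.4, 1.4), (156.9, 0.9), (155.4, 0.4), (153.9, 0.2), (152.4, 1.3), (150.9, 1.8), (149.4, 1.2), (147.9, 0.4), (146.4, 0.5), (144.9, 0.8), (143.4, 1.0), (141.9, 0.8), (140.4, 1.2), (138.9, 1.2), (137.3, 0.6), (135.9, 1.6), (134.4, 0.6), (132.9, 1.9), (131.3, 0.7), (129.9, 1.7), (128.4, 1.5), (126.9, 0.2), (125.4, 0.5), (123.9, 0.7), (122.4, 0.6), (120.9, 0.8), (119.4, 0.9), (117.9, 0.6), (116.4, 0.3), (114.9, 0.9), (113.4, 1.3), (111.9, -0.1)]
14.5
```

No contact force appeared. I'll look before doing anything else.

```bash
python3 - <<'E'
from h import *
s=monitor.read_state(); print(s["grip_width"],s["eef_pos"],R.from_rotvec(s["tool_rot"]).as_matrix().round(2).tolist())
ims=[]
for n in ("scene","side"):
    p,d=vision.grab_frame(n); np.savez(f"{n}1.npz",p=p,d=d)
    ims.append(cv2.resize(p[100:270,110:310] if n=="scene" else p[60:230,190:390],(400,340),interpolation=cv2.INTER_CUBIC))
cv2.imwrite("pics/after1.png",np.hstack(ims))
E
```

```text
-2.1122901339759887e-05 [ 0.67461809 -0.08486212  0.12922584] [[-0.91, 0.41, -0.0], [0.41, 0.91, -0.0], [0.0, -0.0, -1.0]]
```

View pics/after1.png

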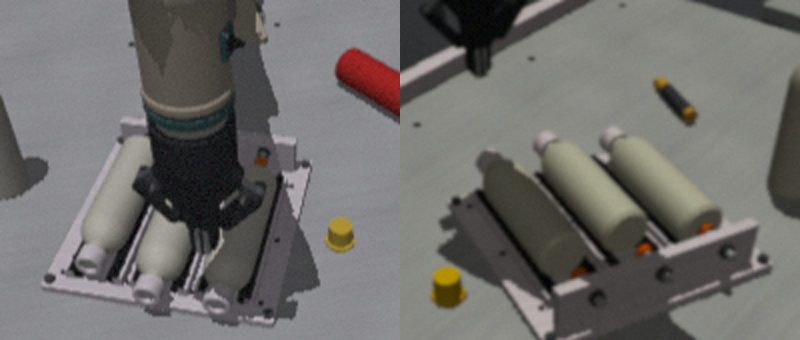

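```bash
cat >> h.py <<'E'
def mouths(n,d):
    P=cloud(n,d); D=P-O; C=np.stack([D@ax,D@ay,P[...,2]],-1)
    for g in (.082,0,-.082):
        m=(abs(C[...,1]-g)<.016)&(C[...,2]>.03)&(C[...,2]<.066)&(C[...,0]>.09)&(C[...,0]<.16)
        w=C[m]; print(n,g,np.percentile(w[:,0],[90,95,98]).round(4),len(w),"y",np.percentile(w[:,1],[2,98]).round(4))
E
python3 - <<'E'
from h import *
for k in (0,1):
  for n in ("scene","side"): print(k); mouths(n,np.load(f"{n}{k}.npz")["d"])
E
```

```text
0
scene 0.082 [0.1368 0.1373 0.138 ] 305 y [0.0669 0.0976]
scene 0 [0.1393 0.1398 0.1403] 295 y [-0.0146  0.0156]
scene -0.082 [0.11   0.1102 0.1107] 173 y [-0.0956 -0.0664]
0
side 0.082 [0.1313 0.1339 0.1351] 97 y [0.0705 0.0974]
side 0 [0.1349 0.1364 0.138 ] 101 y [-0.0141  0.0156]
side -0.082 [0.1061 0.1071 0.1081] 62 y [-0.0916 -0.0663]
1
scene 0.082 [0.137  0.1375 0.1378] 306 y [0.0669 0.0977]
scene 0 [0.139  0.1397 0.1403] 295 y [-0.0141  0.0154]
scene -0.082 [0.1102 0.1105 0.1111] 177 y [-0.0952 -0.0664]
1
side 0.082 [0.1325 0.1332 0.1352] 96 y [0.07   0.0976]
side 0 [0.1347 0.1365 0.1375] 101 y [-0.0137  0.0156]
side -0.082 [0.1055 0.1071 0.1076] 59 y [-0.0904 -0.0661]
```

```bash
python3 - <<'E'
from h import *
s=monitor.read_state(); print(s["eef_pos"])
for n in ("scene","side"):
    m=vision.camera_model(n); Rm=R.from_rotvec(m["rotation"]).as_matrix(); c=Rm.T@(s["eef_pos"]-m["eye"])
    u,v=m["cx"]+m["fx"]*c[0]/-c[2],m["cy"]-m["fy"]*c[1]/-c[2]; print(n,"TCP px",u,v)
    f=np.load(f"{n}1.npz"); P=cloud(n,f["d"]); dist=np.linalg.norm(P[...,:2]-s["eef_pos"][:2],axis=-1)
    b=(dist<.06)&(P[...,2]>.085)&(P[...,2]<.2); q=P[b]; D=q-O
    C=np.stack([D@ax,D@ay,q[:,2]],1)
    for z in np.arange(.085,.2,.01):
        w=C[(C[:,2]>=z)&(C[:,2]<z+.01)]
        if len(w): print(z.round(3),len(w),w[:,:2].min(0).round(3),w[:,:2].max(0).round(3))
E
```

```text
[ 0.67435643 -0.08482616  0.1285027 ]
scene TCP px 214.03512429655564 232.9124441592631
0.165 34 [0.153 0.069] [0.16  0.093]
0.175 50 [0.142 0.068] [0.16  0.095]
0.185 50 [0.142 0.068] [0.159 0.096]
0.195 16 [0.154 0.076] [0.159 0.095]
side TCP px 229.3909456887198 108.84382317354438
0.155 5 [0.136 0.077] [0.143 0.088]
0.165 38 [0.134 0.07 ] [0.155 0.095]
0.175 53 [0.133 0.069] [0.154 0.096]
0.185 49 [0.133 0.068] [0.152 0.096]
0.195 26 [0.133 0.069] [0.149 0.096]
```

The fingertips really end at about z = 0.163, while the reported TCP is at 0.129. They are about 33 mm higher than reported, so they passed over the collar and moved nothing. I'll confirm this low down over free bench before pushing.

```bash
cat >> h.py <<'E'
def tip():
    e=monitor.read_state()["eef_pos"]; out=[]
    for n in ("scene","side"):
        p,d=vision.grab_frame(n); P=cloud(n,d); D=P-O; C=np.stack([D@ax,D@ay,P[...,2]],-1); ec=np.array([(e-O)@ax,(e-O)@ay])
        b=(np.abs(C[...,:2]-ec).max(-1)<.022)&(P[...,2]>.02)&(P[...,2]<e[2]+.065)&(p.max(-1)<110)
        q=C[b]; out.append((n,len(q),np.percentile(q[:,2],[0,1,3,6]).round(4) if len(q) else 0,q[:,:2].min(0).round(4),q[:,:2].max(0).round(4)))
    print("tcp",ec.round(4),e[2].round(4)); [print(o) for o in out]
E
python3 - <<'E'
from h import *
v=monitor.read_state()["tool_rot"]; v=ori()
tip()
r.servo_line(W(.185,.082,.129),v,.15); r.servo_line(W(.185,.082,.03),v,.1); tip()
p,d=vision.grab_frame("scene"); p2,_=vision.grab_frame("side")
cv2.imwrite("pics/low.png",np.hstack([cv2.resize(p[160:290,150:300],(400,346)),cv2.resize(p2[60:190,170:320],(400,346))]))
s=monitor.read_state(); print(s["clock"],s["contact_force"])
E
```

```text
tcp [0.1458 0.0816] 0.1285
('scene', 218, array([0.0345, 0.036 , 0.037 , 0.0379]), array([0.1241, 0.0644]), array([0.16  , 0.0983]))
('side', 152, array([0.0426, 0.0488, 0.0541, 0.0587]), array([0.1239, 0.0676]), array([0.1535, 0.098 ]))
tcp [0.1857 0.0823] 0.0309
('scene', 100, array([0.0627, 0.0667, 0.0693, 0.0706]), array([0.1796, 0.0689]), array([0.2003, 0.0959]))
('side', 103, array([0.0645, 0.0659, 0.0665, 0.068 ]), array([0.1728, 0.0707]), array([0.1927, 0.0968]))
16.45 [-0.90905321  0.14717387  1.7042538 ]
```

View pics/low.png

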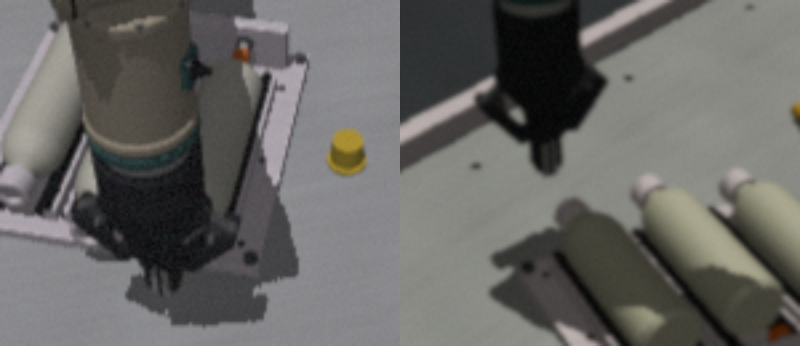

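Confirmed: the tips are 33 mm above the reported TCP. In the picture they hang at about z = 0.064 in front of the left mouth. I'll redo the push with that correction.

```bash
sed -i 's/\.038/.008/g' h.py; python3 - <<'E'
from h import *
v=ori(); r.servo_line(W(.175,.082,.03),v,.1)
push(.082,.170,.116) if False else None
E
python3 - <<'E'
import re
s=open('h.py').read()
s=s.replace('r.move_to(W(x0,y,.13),v); r.servo_line(W(x0,y,.008),v,.1)','r.servo_line(W(x0,y,monitor.read_state()["eef_pos"][2]),v,.12); r.servo_line(W(x0,y,.008),v,.08)')
s=s.replace('xc-=.0015;','xc-=.001;').replace('.13),v,.15)','.07),v,.15)')
open('h.py','w').write(s)
from h import *
push(.082,.160,.117)
E
```

```text
start 0.16037558948239225 [ 0.68791592 -0.09022418  0.00832586] -0.10302668296918616
xmin [(159.1, 0.0), (158.0, 0.7), (156.9, 0.4), (155.9, -0.4), (154.9, -0.5), (153.9, 0.2), (152.9, 0.5), (151.9, -0.4), (150.9, 1.0), (149.9, 0.9), (148.9, -0.0), (147.9, 0.2), (147.0, 0.5), (146.9, 3.2), (145.6, 3.7), (144.2, 3.9), (143.0, 3.8), (141.9, 3.6), (141.0, 3.5), (140.0, 4.9), (139.0, 4.2), (137.9, 4.5), (137.0, 4.9), (136.0, 4.2), (135.0, 4.3), (134.0, 4.5), (133.0, 4.1), (132.0, 4.5), (131.0, 4.6), (130.0, 5.7), (129.0, 4.4), (128.0, 4.3), (127.0, 4.9), (126.0, 5.2), (125.0, 4.0), (124.0, 5.0), (123.0, 4.7), (122.0, 4.9), (121.0, 4.9), (120.0, 4.5), (119.0, 4.7), (118.6, 6.5), (118.7, 8.3)]
29.525
```

The left bottle slid at 4–5 N for 28.5 mm, then the tool stalled at 118.6 mm with the force rising, so it is at the stop. Now the middle one.

```bash
sed -i 's/xc-=.001;/xc-=.002 if xc>.124 else .0007;/' h.py; python3 - <<'E'
from h import *
push(0,.157,.1145,limit=9)
for n in ("scene","side"):
    p,d=vision.grab_frame(n); np.savez(f"{n}2.npz",p=p,d=d); mouths(n,d)
cv2.imwrite("pics/side2.png",cv2.resize(p[110:240,200:390],None,fx=4,fy=4,interpolation=cv2.INTER_CUBIC))
E
```

```text
start 0.15750661980620606 [ 0.65197494 -0.16407142  0.00866739] 0.42102338925983385
force [(154.9, -0.3), (152.8, -0.3), (150.8, -0.7), (149.2, -0.3), (147.8, 2.8), (145.2, 3.3), (142.9, 1.8), (140.8, 2.6), (138.8, 3.0), (136.9, 2.9), (134.9, 2.9), (132.9, 3.0), (130.9, 3.6), (128.9, 3.3), (126.9, 3.3), (124.9, 2.9), (122.9, 3.3), (122.5, 3.5), (121.7, 4.5), (121.0, 3.5), (120.2, 3.8), (119.5, 5.3), (118.8, 5.0), (118.4, 5.5), (118.5, 5.7), (118.5, 7.4), (118.5, 8.3), (118.6, 9.8)]
39.675
scene 0.082 [0.109  0.1094 0.1098] 180 y [0.0676 0.0975]
scene 0 [0.109  0.1095 0.1098] 138 y [-0.0112  0.0156]
scene -0.082 [0.1102 0.1106 0.1111] 148 y [-0.0956 -0.0662]
side 0.082 [0.1045 0.1053 0.1076] 53 y [0.0694 0.0976]
side 0 [0.1049 0.1056 0.1058] 56 y [-0.0098  0.0155]
side -0.082 [0.1065 0.1082 0.1088] 59 y [-0.0923 -0.0665]
```

View pics/side2.png

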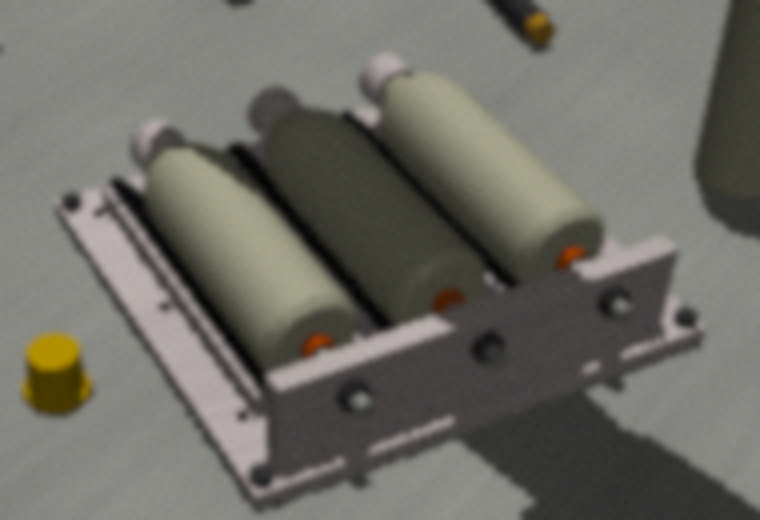

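The side picture shows all three feet against their orange tips, at (318,345), (448,300) and (572,258). All the mouths read 109–111 mm, and the tool is clear above the bench, so I'm handing in.

```bash
python3 - <<'E'
from h import *
v=ori(); r.servo_line(W(.17,0,.12),v,.15); s=monitor.read_state(); print(s["clock"],s["contact_force"]); print(r.finish_job())
E
```

```text
40.275 [-0.55551002 -0.30351225 -0.40738672]
the job is handed in; nothing more can be done
None
```

I pushed the left and middle bottles home against their orange stops, left the right one untouched because it already measured home, and handed the job in at about 40 s with the arm clear; the verdict was not shown.

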